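# Clip the sampling probe into its holder

### The job

Take the steel sampling probe off its blue drying rest and lay it in the grey spring-mounted clip holder, nose towards the white sprung jaw and its neck (between black hub and steel collar) in the plain fork. Push it down past the jaw until it sits fully home in both forks and the jaw has snapped shut over it, then let go. The holder gives way on its springs, so push on until it is home, but gently: do not ram it. Leave the bottle, the beaker and the tip box where they stand.

Things in the scene. Friction and masses are not known exactly. Their poses are not given: they have to be found in the camera images.
- probe: Loose round steel probe, about 0.14 kg, lying level. Origin on its axis, +x towards the nose. Bare rod 16 mm in diameter from x = -68 to the rounded nose at +85 mm; steel collar 24 mm in diameter, x = -42 to -34; black hub 26 mm in diameter, x = -108 to -68. The bare neck between hub and collar goes in the plain fork. Grasp it across the bare rod at x = 0.
- probe_front (a point): Point on the probe's axis 55 mm from its origin towards the nose; it lies in the jaw fork when home.
- probe_rear (a point): Point on the probe's axis 55 mm from its origin towards the hub, in the middle of the neck; it lies in the plain fork when home.
- rest: Fixed blue drying rest, base 150 x 60 x 8 mm, origin at the centre of its underside, x along the probe. Two notched posts 12 mm thick at x = -55 and +55 mm, 42 mm tall; the probe lies in the notches with its axis 42 mm above the bench and lifts straight out.
- cradle: Grey cradle of the clip holder: base 190 x 74 x 10 mm, origin at its underside's centre, level, x towards the jaw fork. It floats 30 mm above the bench on coil springs over a fixed plate 200 x 84 x 6 mm; pushed, it sinks level (about 1 mm per N, 22 mm at most) and rises again. When home the probe lies along x, its origin 40 mm above this one (play 7 mm along x, 1.5 mm sideways).
- plain_seat (a point): Point on the axis of the home probe in the plain fork: cradle x = -55, z = 40 mm, 70 mm above the bench when unloaded. Fork 12 mm thick along the probe, upright cheeks 19 mm apart inside, flared mouth, top 79 mm above the cradle's origin. The probe's rear drops freely into it.
- jaw_seat (a point): Point on the axis of the home probe in the jaw fork: cradle x = +55, z = 40 mm. Fork 22 mm thick along the probe: fixed cheek on the cradle's -y side, top 86 mm above the cradle's origin; sprung jaw on the +y side.
- push_spot (a point): Top of the home probe at cradle x = +22, z = 48 mm: free spot for pressing with closed fingertips. Guard walls beside it (x = -24 to +38, 22 mm apart inside, 28 outside, tops 45 mm above the cradle's origin) stop fingers that straddle the probe: let go once it rests on the jaw, then press. As the cradle sinks, press on below its unloaded height; it stops hard at about 20 N.
- jaw (a joint): Angle of the white nylon sprung jaw, 12 mm wide: 0 shut, up to 0.6 pushed out to the cradle's +y; springs shut. Its sloped nose hangs over the rod's place: a rod coming down touches it with its axis about 64 mm above the cradle's origin, opens it to about 0.2, and clears it at about 50 mm; then it snaps over the rod. Takes 12 to 19 N down on the rod at push_spot.
- bottle: Bystander: capped clear bottle 70 mm in diameter, 150 mm tall; origin at the centre of its underside.
- beaker: Bystander: glass beaker 68 mm in diameter, 80 mm tall; origin at the centre of its underside.
- tip_box: Bystander: low pipette tip box 85 x 120 x 47 mm; origin at the centre of its underside.
Mind the look-alikes: they are no part of the job. There is more than one size of the probe; the one meant has the size given above.

How it is judged (in metres and radians):
At the end, for the whole second after the job is handed in: The probe lies at rest in both forks, nose at the jaw fork, neck in the plain fork (within 10 mm along the cradle, 4 mm sideways), its axis at both forks less than 43 mm above the cradle's underside (home is 40 mm), and the jaw is shut over it (below 0.06 rad) (z of each of probe_front, probe_rear in the frame of cradle below 0.043 m and x of probe_front in the frame of cradle between 0.045 and 0.065 m and y of probe_front in the frame of cradle between -0.004 and 0.004 m and y of probe_rear in the frame of cradle between -0.004 and 0.004 m and x of probe_rear in the frame of cradle below -0.045 m and value of joint jaw below 0.06 rad and linear speed of probe below 0.01 m/s); the robot touches nothing.
It fails at once if the probe is rammed into the holder (more than 60 N between them) (contact force between probe and cradle above 60 N).
It fails at once if the bottle is moved more than 30 mm or tipped (distance of bottle from where it was at the start of the episode above 0.03 m or angle between bottle's own z axis and vertical above 0.4 rad).
It fails at once if the beaker is moved more than 30 mm or tipped (distance of beaker from where it was at the start of the episode above 0.03 m or angle between beaker's own z axis and vertical above 0.4 rad).
It fails at once if the tip box is moved more than 30 mm (distance of tip_box from where it was at the start of the episode above 0.03 m).
It also fails if it takes over 48 s, if anything falls off the work surface, if the arm or the gripper's body presses on something with over 40 N, if the wrist force passes 120 N, or if a joint passes its speed limit or range.

### The arm

A 6-joint arm with a two-finger parallel gripper is mounted at the origin on the work surface. World frame = base frame: x ahead of the robot, y to its left, z up, the work surface at z = 0. Lengths are in mm, angles in rad, forces in N, time in s.
With the tool pointing down it reaches from about 350 to 775 mm from the base axis. Payload 7.3 kg.
Tool frame: the origin (TCP) lies midway between the tips of the shut fingers; the grasp point (between the pads) lies 19 mm behind it; z points along the fingers, y is the line along which they close (so a half turn about z gives the same grasp; the last joint's range is limited). The gripper opens to 92 mm and grips with 3 to 60 N. Pads are 19 mm wide; open, the fingers measure 130 mm over their backs; the gripper's body (75 mm by 190 mm) begins 47 mm behind the grasp point.
Start: joints at [1.034, 0.342, 1.524, -0, 1.275, -0.146], TCP at [199.975, 485.443, 226.741] pointing down, gripper open.
Joint ranges: [-2.53, 2.53], [-0.77, 2.02], [0.04, 2.7], [-1, 4.14], [0.28, 2.66], [-3.11, 3.11]. Speed limits (rad/s): [2.57, 2.57, 3.14, 3.14, 3.14, 3.14].

### API

Orientations are given as [roll, pitch, yaw] about the fixed x, y, z axes, in that order (R = Rz(yaw) Ry(pitch) Rx(roll)).
In Python, from plant import bot gives the robot as it stands.
- The arm moves only by the tool servo_tool, never from a script. Its argument "deltas" is a list of rows, each a list of 2 entries, a list of its own where there are three numbers: the shift along the tool's x, y, z in m, then the turn, a rotation vector about the tool's x, y, z in degrees. A call has 1 to 20 rows; each row shifts and turns the commanded pose from where the row before left it, along the tool's axes as they then stand; what a row does not reach is not made up. A row lasts 1/8 s, in which the tool goes at most 62.5 mm and 10.7 degrees, less where a joint would pass 70% of its speed; a pose out of reach is approached as far as the arm can. A call with a gripper value outside its range is refused whole. "fingers" is the opening, from 0 (shut) to 1 (fully open), set as the call begins (left out, the last holds). The fingers move at their own pace and stop on an object; the grip force is fixed at half the most. Time passes only in rows, so rows that do not move let the fingers close. It gives the time, the measured TCP pose, the force, the opening and the grip force at its end, in the units of the state.
- bot.get_obs(): the state, without advancing time (a new reading comes with each control period).
- bot.capture(name): name is "side" or "top" or "wrist"; returns the picture (420x560x3 uint8, red, green, blue); there is no depth.
- bot.camera_model(name): a dict with "mtx" (3x3 intrinsics, pixels), "xyz" and "rotation" of the camera in the world. Camera axes: x right, y down, z forward; pixel columns grow to the right and rows downward; lengths in mm; the calibration is good to about 2 mm. A picture is of the moment at which its call begins: read the wrist's pose just before it. camera_model takes no time and is no camera call; for the wrist camera it gives the pose at the moment of the call.
- bot.close_job(): hands the job in; it is judged then, once.
The state is a dict: "time": time; "joint_positions": joint angles; "dq": joint speeds; "tau": joint torques, N m; "tool_pos": TCP position; "tcp_rot": TCP orientation; "contact_force": force on the tool from outside, world axes, zero at the start; "moment": the same for the moment, N m; "grip_width": finger opening in mm; "finger_force": force on a finger pad.
Only numpy, scipy, OpenCV 4.12 (cv2) and the standard library are available. Lean on these libraries where they do the work, as an engineer would, in place of code of your own. Each camera call takes 0.05 s, during which the arm holds its last target. There are 200 camera calls.

## Working session

There is one attempt and no reset: what is moved stays moved. The work goes in short steps, Python scripts to look and compute and a tool call to move; the robot and the scene stay as the last step left them, time stands still between calls to the robot, and variables do not carry over. Pictures are saved under pics/ and viewed, at most 10 in all, crops included, and the job is handed in when it is done.

Besides the shell and the picture viewer there is one more tool, called after "Emit:" in YAML: its name, and indented under it one key for each argument. servo_tool: Moves the arm, as the interface text tells. Its arguments: {"type":"object","properties":{"deltas":{"type":"array"},"fingers":{"type":"number"}},"required":["deltas"]}

```bash
mkdir -p pics; python3 - <<'E'
from plant import bot
import cv2
for n in ("top","side"):
    im=bot.capture(n); cv2.imwrite(f"pics/{n}0.png",im[...,::-1])
    m=bot.camera_model(n); print(n,m)
o=bot.get_obs(); print(o)
E
```

```text
top {'mtx': array([[458.32058488,   0.        , 279.24668369],
       [  0.        , 458.32058488, 214.87640034],
       [  0.        ,   0.        ,   1.        ]]), 'xyz': array([ 3.70792228e+02, -1.31411156e+00,  1.42670321e+03]), 'rotation': array([-3.00316148,  0.0126808 , -1.58679858])}
side {'mtx': array([[445.09364787,   0.        , 267.77859037],
       [  0.        , 445.09364787, 213.35472409],
       [  0.        ,   0.        ,   1.        ]]), 'xyz': array([518.84978774, 917.47083534, 616.20974659]), 'rotation': array([-2.10288543,  0.01884382, -3.1064416 ])}
{'time': 0.1, 'joint_positions': array([ 1.03396083e+00,  3.42623505e-01,  1.52488276e+00, -7.83191130e-06,
        1.27539446e+00, -1.46006812e-01]), 'dq': array([-1.09764640e-04, -3.79609427e-05, -3.14554809e-03, -2.78242974e-04,
       -2.33798090e-03, -1.54701002e-03]), 'tau': array([ 1.99054593e-03, -4.32002413e+01, -2.44695157e+01,  7.21337646e-02,
        5.26502717e-02, -2.38981647e-05]), 'tool_pos': array([199.80837157, 485.1190915 , 226.14330936]), 'tcp_rot': array([-3.14029741e+00, -1.82899724e-04,  2.75076613e+00]), 'contact_force': array([-0.11202244,  0.46033019,  0.28312975]), 'moment': array([-0.00876587, -0.01371961, -0.00361322]), 'finger_force': 0.0, 'grip_width': 92.18557576780084}
```

View pics/top0.png

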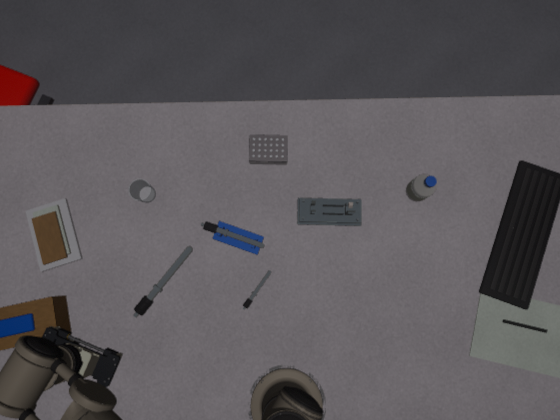

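View pics/side0.png

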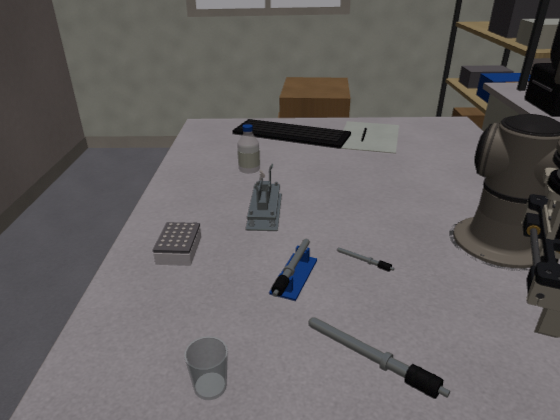

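The top picture shows three candidates: the probe on the blue rest (235,236), a larger one (165,280) and a smaller one (258,288), both lying on the bench. The description picks the one on the blue rest. The holder is at (329,211) with its jaw fork towards the right (350,208). The bystanders are the bottle (424,186), the beaker (143,191) and the tip box (268,149).

```bash
cat > h.py <<'E'
import numpy as np, cv2
from scipy.spatial.transform import Rotation as R
from plant import bot
def ray(m,uv):
    d=np.linalg.inv(m["mtx"])@np.array([*uv,1.0]); return R.from_euler("xyz",m["rotation"]).as_matrix()@d
def at(m,uv,z):
    d=ray(m,uv); return m["xyz"]+d*(z-m["xyz"][2])/d[2]
def proj(m,P):
    p=m["mtx"]@(R.from_euler("xyz",m["rotation"]).as_matrix().T@(np.asarray(P,float)-m["xyz"])); return p[:2]/p[2]
E
python3 - <<'E'
from h import *
m=bot.camera_model("top"); im=cv2.imread("pics/top0.png")
for n,uv,z in [("nose",(264,246),42),("hubend",(203,226),42),("plate l",(297,211),10),("plate r",(361,211),10),("jawfork",(350,208),110),("bottle",(430,181),150),("beaker",(143,191),40),("box",(268,149),47)]:
    print(n,at(m,uv,z).round(0))
cv2.imwrite("pics/crop0.png",cv2.resize(im[180:265,190:380],None,fx=4.2,fy=4.2,interpolation=cv2.INTER_CUBIC))
# blue mask centre of the rest base
hsv=cv2.cvtColor(im,cv2.COLOR_BGR2HSV); k=cv2.inRange(hsv,(105,120,60),(130,255,255)); k[:, :190]=0;k[:,300:]=0
r=cv2.minAreaRect(cv2.findNonZero(k)); print(r)
for c in cv2.boxPoints(r): print(at(m,c,8).round(1))
print(at(m,r[0],8).round(1))
E
```

```text
nose [470.  61.  42.]
hubend [534. 246.  42.]
plate l [580. -42.  10.]
plate r [ 576. -242.   10.]
jawfork [ 571. -193.  110.]
bottle [ 638. -416.  150.]
beaker [646. 433.  40.]
box [770.  45.  47.]
((237.54751586914062, 237.26698303222656), (47.22162628173828, 18.43123435974121), 19.653823852539062)
[499.8 223.1   8. ]
[553.9 203.9   8. ]
[501.7  65.4   8. ]
[448.2  85.2   8. ]
[500.8 144.2   8. ]
```

View pics/crop0.png

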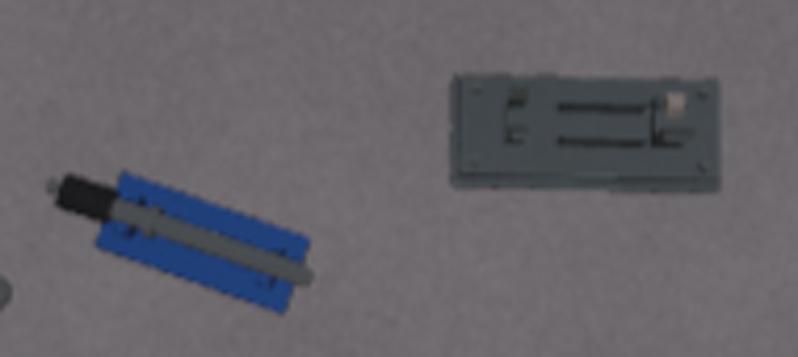

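The crop confirms the choice. The probe on the blue rest has its hub at upper left, its collar, and its nose at lower right (pixel ~(264,246)). End to end it measures about 193 mm, matching the description. The white jaw sits at the +x side of the holder's right end. Now I'll move above the rest.

Emit:
servo_tool:
  deltas:
    - [[0, 0, -0.003], [0, 0, 9.7]]
    - [[0, 0, -0.003], [0, 0, 9.7]]
    - [[0, 0, -0.003], [0, 0, 9.7]]
    - [[0, 0, -0.003], [0, 0, 9.7]]
    - [[0, 0, -0.003], [0, 0, 9.7]]
    - [[0, 0, -0.003], [0, 0, 9.7]]
    - [[0, 0, -0.003], [0, 0, 9.7]]
    - [[0, 0, -0.003], [0, 0, 9.7]]
    - [[0, 0, 0], [0, 0, 9.6]]
    - [[-0.022, 0.0397, 0], [0, 0, 0]]
    - [[-0.022, 0.0397, 0], [0, 0, 0]]
    - [[-0.022, 0.0397, 0], [0, 0, 0]]
    - [[-0.022, 0.0397, 0], [0, 0, 0]]
    - [[-0.022, 0.0397, 0], [0, 0, 0]]
    - [[-0.022, 0.0397, 0], [0, 0, 0]]
    - [[-0.022, 0.0397, 0], [0, 0, 0]]
    - [[-0.022, 0.0397, 0], [0, 0, 0]]
    - [[-0.022, 0.0397, 0], [0, 0, 0]]
    - [[-0.022, 0.0397, 0], [0, 0, 0]]

```text
time: 2.48
tool_pos: [500.9, 143.8, 250.4]
tcp_rot: [-3.141, 0.0, 1.229]
contact_force: [0.6, 0.0, -0.9]
grip_width: 91.9
finger_force: 0.0
```

Emit:
servo_tool:
  deltas:
    - [[0, 0, 0], [0, 0, 0]]
    - [[0, 0, 0], [0, 0, 0]]

```text
time: 2.72
tool_pos: [499.7, 145.3, 250.3]
tcp_rot: [-3.14, 0.0, 1.228]
contact_force: [0.6, -0.7, -0.7]
grip_width: 92.0
finger_force: 0.0
```

```bash
python3 - <<'E'
from h import *
o=bot.get_obs(); m=bot.camera_model("wrist"); im=bot.capture("wrist"); cv2.imwrite("pics/w1.png",im[...,::-1])
import pickle; pickle.dump(m,open("w1.pkl","wb"))
print(o["time"],o["tool_pos"],np.degrees(o["tcp_rot"]),m)
for x in (-108,-68,-42,-34,0,85):
    print(x, proj(m,[499-.3355*x,142-.942*x,42]).round(0))
E
```

```text
2.725 [499.66506702 145.3061191  250.29858985] [-1.79924185e+02  7.22993132e-03  7.03868492e+01] {'mtx': array([[373.06687517,   0.        , 283.67566725],
       [  0.        , 373.06687517, 208.45914781],
       [  0.        ,   0.        ,   1.        ]]), 'xyz': array([524.34031873, 216.0447683 , 408.09503775]), 'rotation': array([ 2.86431937e+00,  2.27254220e-03, -3.41449478e-01])}
-108 [286.  69.]
-68 [286. 113.]
-42 [286. 141.]
-34 [285. 149.]
0 [285. 184.]
85 [285. 262.]
```

View pics/w1.png

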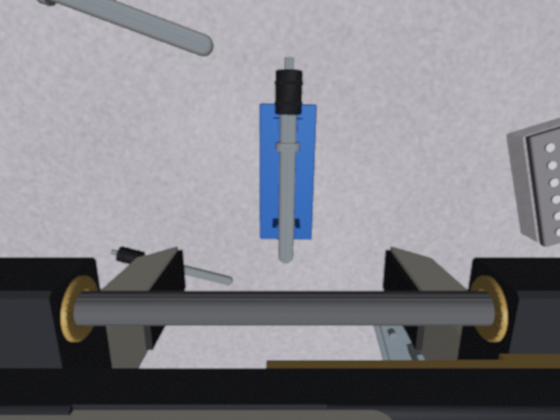

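The wrist view matches the prediction: hub end at (289,70), collar at (288,147), nose tip at (286,262). I'll refine the axis and grasp point from these.

```bash
python3 - <<'E'
from h import *
import pickle; m=pickle.load(open("w1.pkl","rb")); im=cv2.imread("pics/w1.png")
hsv=cv2.cvtColor(im,cv2.COLOR_BGR2HSV)
pts=[]
for v in [*range(80,110),*range(125,140),*range(152,215)]:
    bg=(hsv[v,262:318,1]<110)
    c=np.flatnonzero(bg[6:46])+6+262 if v>112 else np.flatnonzero(hsv[v,262:318,2]<70)+262
    if len(c)>4: pts.append(at(m,(np.median(c),v),42)[:2])
    if v%15==0: print(v,c.min(),c.max(),len(c))
pts=np.array(pts)
vx,vy,x0,y0=cv2.fitLine(pts.astype(np.float32),cv2.DIST_HUBER,0,.01,.01).ravel()
d=np.array([vx,vy]); d*=-np.sign(d[1]); c=np.array([x0,y0])
print("dir deg",np.degrees(np.arctan2(d[1],d[0])))
for n,uv,x,z in [("nose",(286,262),85,42),("hubfront",(288,113.5),-68,50),("collar",(288,147),-38,50)]:
    p=at(m,uv,z)[:2]; t=(p-c)@d; print(n,"origin:",(c+d*(t-x)).round(1))
E
```

```text
90 276 300 25
105 276 300 25
135 280 295 16
165 279 294 16
180 279 294 16
195 279 294 16
210 279 293 15
dir deg -110.43863
nose origin: [500.  141.5]
hubfront origin: [500.1 141.8]
collar origin: [499.8 141. ]
```

Emit:
servo_tool:
  deltas:
    - [[-0.0036, 0.0016, 0], [0, 0, 0.8]]
    - [[0, 0, 0.028], [0, 0, 0]]
    - [[0, 0, 0.028], [0, 0, 0]]
    - [[0, 0, 0.028], [0, 0, 0]]
    - [[0, 0, 0.028], [0, 0, 0]]
    - [[0, 0, 0.028], [0, 0, 0]]
    - [[0, 0, 0.028], [0, 0, 0]]
    - [[0, 0, 0.028], [0, 0, 0]]
    - [[0, 0, 0.008], [0, 0, 0]]
    - [[0, 0, 0.008], [0, 0, 0]]
    - [[0, 0, 0.008], [0, 0, 0]]
    - [[0, 0, 0], [0, 0, 0]]
    - [[0, 0, 0], [0, 0, 0]]

```text
time: 4.4
tool_pos: [500.9, 141.2, 31.2]
tcp_rot: [3.141, -0.0, 1.215]
contact_force: [0.0, -0.2, -0.1]
grip_width: 91.9
finger_force: 0.0
```

Emit:
servo_tool:
  fingers: 0
  deltas:
    - [[0, 0, 0], [0, 0, 0]]
    - [[0, 0, 0], [0, 0, 0]]
    - [[0, 0, 0], [0, 0, 0]]
    - [[0, 0, 0], [0, 0, 0]]
    - [[0, 0, 0], [0, 0, 0]]
    - [[0, 0, 0], [0, 0, 0]]
    - [[0, 0, 0], [0, 0, 0]]
    - [[0, 0, 0], [0, 0, 0]]

```text
time: 5.4
tool_pos: [500.5, 141.1, 30.7]
tcp_rot: [3.142, -0.0, 1.215]
contact_force: [1.1, -1.1, -0.2]
grip_width: 16.4
finger_force: 1.3
```

Emit:
servo_tool:
  deltas:
    - [[0, 0, 0], [0, 0, 0]]
    - [[0, 0, -0.01], [0, 0, 0]]
    - [[0, 0, -0.02], [0, 0, 0]]
    - [[0, 0, -0.03], [0, 0, 0]]
    - [[0, 0, -0.04], [0, 0, 0]]
    - [[0, 0, -0.04], [0, 0, 0]]
    - [[0, 0, -0.04], [0, 0, 0]]
    - [[0, 0, -0.02], [0, 0, 0]]
    - [[0, 0, -0.01], [0, 0, 0]]

```text
time: 6.52
tool_pos: [500.6, 141.2, 242.3]
tcp_rot: [3.14, -0.001, 1.215]
contact_force: [0.0, -0.2, -1.7]
grip_width: 14.8
finger_force: 30.0
```

Emit:
servo_tool:
  deltas:
    - [[0, 0, 0], [0, 0, -6.4]]
    - [[0, 0, 0], [0, 0, -6.5]]
    - [[0, 0, 0], [0, 0, -6.4]]
    - [[-0.02, 0, 0], [0, 0, 0]]
    - [[-0.038, -0.0007, 0], [0, 0, 0]]
    - [[-0.038, -0.0007, 0], [0, 0, 0]]
    - [[-0.038, -0.0007, 0], [0, 0, 0]]
    - [[-0.038, -0.0007, 0], [0, 0, 0]]
    - [[-0.038, -0.0007, 0], [0, 0, 0]]
    - [[-0.038, -0.0007, 0], [0, 0, 0]]
    - [[-0.038, -0.0007, 0], [0, 0, 0]]
    - [[-0.02, 0, 0], [0, 0, 0]]
    - [[0, 0, 0], [0, 0, 0]]
    - [[0, 0, 0], [0, 0, 0]]

```text
time: 8.28
tool_pos: [489.7, -163.7, 240.5]
tcp_rot: [-3.141, -0.001, 1.552]
contact_force: [0.0, 0.4, -1.9]
grip_width: 15.2
finger_force: 30.0
```

```bash
python3 - <<'E'
from h import *
o=bot.get_obs(); m=bot.camera_model("wrist"); im=bot.capture("wrist")[...,::-1]; cv2.imwrite("pics/w2f.png",im)
import pickle; pickle.dump(m,open("w2.pkl","wb"))
cv2.imwrite("pics/w2.png",cv2.resize(im[40:320,230:490],None,fx=2.1,fy=2.1,interpolation=cv2.INTER_CUBIC))
print(o["time"],o["tool_pos"],np.degrees(o["tcp_rot"]),o["grip_width"])
E
```

```text
8.275 [ 489.7161192  -163.67125188  240.49210855] [-1.79969680e+02 -5.60286074e-02  8.89409244e+01] 15.160638925798986
```

View pics/w2.png

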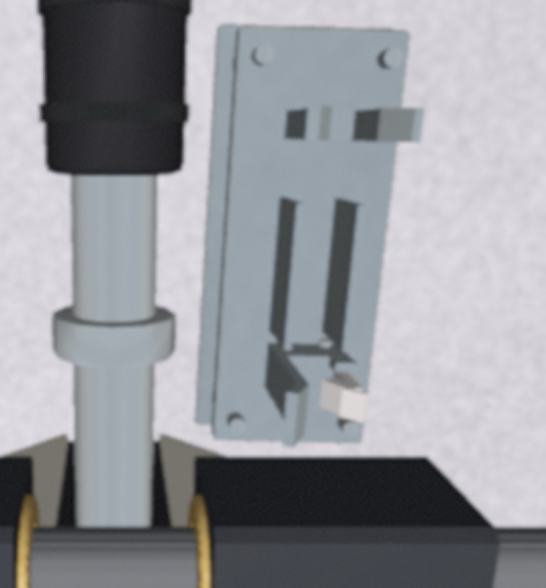

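The crop shows the cradle base corners at crop pixels (238,27), (409,32), (214,436) and (361,441). The plain fork is at the top (350,124) and the white jaw at lower right (345,397). I'll fit the cradle pose and check it with an overlay.

```bash
cat > fit.py <<'E'
from h import *
import pickle; from scipy.optimize import least_squares
m=pickle.load(open("w2.pkl","rb")); im=cv2.imread("pics/w2f.png")
px=np.array([(238,27),(409,32),(214,436),(361,441)])/2.1+[230,40]
mod=np.array([(-95,-37,10),(-95,37,10),(95,-37,10),(95,37,10)],float)
def W(p,q): 
    c,s=np.cos(p[2]),np.sin(p[2]); q=np.atleast_2d(q); return np.c_[p[0]+c*q[:,0]-s*q[:,1],p[1]+s*q[:,0]+c*q[:,1],q[:,2]+30]
f=lambda p:np.concatenate([proj(m,w)-u for w,u in zip(W(p,mod),px)])
r=least_squares(f,[577,-142,-1.58]); p=r.x; print(p[:2].round(1),np.degrees(p[2]).round(2),r.fun.round(1))
big=cv2.resize(im[40:320,230:490],None,fx=2.1,fy=2.1,interpolation=cv2.INTER_CUBIC)
def line(qs,col):
    u=np.array([(proj(m,w)-[230,40])*2.1 for w in W(p,qs)]).round().astype(int); cv2.polylines(big,[u],True,col,1)
line(mod[[0,1,3,2]],(0,0,255))
for s in (-1,1):
    line([(-24,s*11,45),(38,s*11,45),(38,s*14,45),(-24,s*14,45)],(0,255,0))
    line([(-61,s*9.5,60),(-49,s*9.5,60),(-49,s*9.5,20),(-61,s*9.5,20)],(255,0,0))
line([(44,-8,86),(66,-8,86)],(255,0,255)); line([(-55,0,40),(55,0,40)],(0,255,255))
cv2.imwrite("pics/ov.png",big)
o=bot.get_obs(); print(o["tool_pos"],m["xyz"])
E
python3 fit.py
```

```text
[ 577.2 -142.1] -92.26 [-0.5 -1.2  0.9 -1.7 -1.   2.4  0.6  1.6]
[ 489.8091652  -163.53877461  240.59298123] [490.89768332 -88.77636415 398.3707151 ]
```

View pics/ov.png

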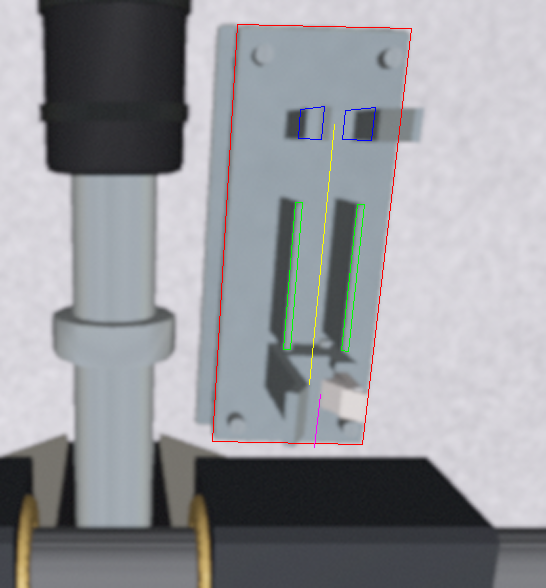

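The overlay fits: red base outline, green guard walls and blue plain fork all lie on their features. Next I'll check the probe in the hand against the camera prediction and compute the move.

```bash
python3 - <<'E'
from h import *
import pickle; m=pickle.load(open("w2.pkl","rb"))
T=np.array([489.75,-163.6]); y=np.radians(88.94); tx=np.array([np.cos(y),np.sin(y)])
for n,x,dz in [("hub front top",-68,13),("collar back top",-42,12),("collar front top",-34,12),("axis",-60,0),("axis",-20,0)]:
    q=T-tx*x; print(n,((proj(m,[*q,240.5+11.5+dz])-[230,40])*2.1).round(1))
# move: target yaw 87.74
y2=np.radians(87.74); X=np.array([np.cos(y2),np.sin(y2)]); Y=np.array([np.sin(y2),-np.cos(y2)])
d=np.array([577.2,-142.1])-T; print("after turn +1.2: x",d@X,"y",d@Y)
E
```

```text
hub front top [115.2 174.7]
collar back top [115.  325.4]
collar front top [114.9 368.8]
axis [115.  215.4]
axis [114.7 418.6]
after turn +1.2: x 24.931798604083582 y 86.5341430787029
```

Emit:
servo_tool:
  deltas:
    - [[0, 0, 0], [0, 0, 1.2]]
    - [[0.005, 0.017, 0], [0, 0, 0]]
    - [[0.005, 0.0175, 0], [0, 0, 0]]
    - [[0.005, 0.0175, 0], [0, 0, 0]]
    - [[0.005, 0.0175, 0], [0, 0, 0]]
    - [[0.005, 0.017, 0], [0, 0, 0]]
    - [[0, 0, 0.02], [0, 0, 0]]
    - [[0, 0, 0.03], [0, 0, 0]]
    - [[0, 0, 0.03], [0, 0, 0]]
    - [[0, 0, 0.02], [0, 0, 0]]
    - [[0, 0, 0.01], [0, 0, 0]]
    - [[0, 0, 0], [0, 0, 0]]
    - [[0, 0, 0], [0, 0, 0]]

```text
time: 9.95
tool_pos: [577.8, -143.2, 131.8]
tcp_rot: [3.14, 0.001, 1.531]
contact_force: [-0.0, -0.6, -1.9]
grip_width: 15.1
finger_force: 30.0
```

Emit:
servo_tool:
  deltas:
    - [[0, 0, 0.01], [0, 0, 0]]
    - [[0, 0, 0.01], [0, 0, 0]]
    - [[0, 0, 0.008], [0, 0, 0]]
    - [[0, 0, 0.006], [0, 0, 0]]
    - [[0, 0, 0.005], [0, 0, 0]]
    - [[0, 0, 0.004], [0, 0, 0]]
    - [[0, 0, 0], [0, 0, 0]]

```text
time: 10.82
tool_pos: [577.1, -143.1, 87.4]
tcp_rot: [-3.141, -0.0, 1.531]
contact_force: [-0.2, 0.2, -1.0]
grip_width: 15.3
finger_force: 30.0
```

```bash
python3 - <<'E'
from h import *
m=bot.camera_model("side"); c=proj(m,[577,-142,80]).astype(int); im=bot.capture("side")[...,::-1]
a=max(c[1]-60,0);cv2.imwrite("pics/s2.png",cv2.resize(im[a:a+110,c[0]-70:c[0]+70],None,fx=5,fy=5,interpolation=cv2.INTER_CUBIC)); print(c)
o=bot.get_obs(); print(o["tool_pos"],o["contact_force"])
E
```

```text
[263 184]
[ 577.26878426 -143.19725986   87.72513385] [-0.28803265 -0.32486709 -0.54819793]
```

View pics/s2.png

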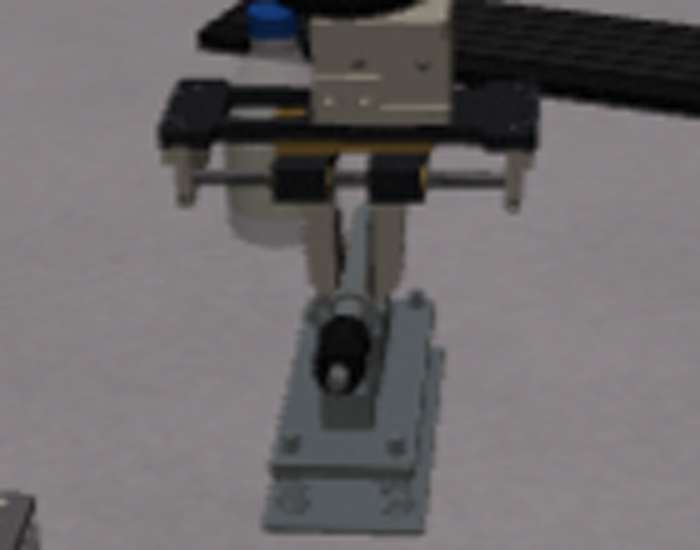

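The side view shows the probe lined up over the holder, with the hub (340,355) outside the plain fork. It is not touching yet, so I'll lower it onto the jaw.

Emit:
servo_tool:
  deltas:
    - [[0, 0, 0.003], [0, 0, 0]]
    - [[0, 0, 0.002], [0, 0, 0]]
    - [[0, 0, 0.002], [0, 0, 0]]
    - [[0, 0, 0.001], [0, 0, 0]]
    - [[0, 0, 0], [0, 0, 0]]
    - [[0, 0, 0], [0, 0, 0]]

```text
time: 11.62
tool_pos: [577.1, -143.2, 79.8]
tcp_rot: [-3.141, -0.0, 1.531]
contact_force: [-1.1, 0.4, -0.1]
grip_width: 15.0
finger_force: 30.0
```

Emit:
servo_tool:
  deltas:
    - [[0, 0, 0.001], [0, 0, 0]]
    - [[0, 0, 0.001], [0, 0, 0]]
    - [[0, 0, 0], [0, 0, 0]]

```text
time: 12.0
tool_pos: [577.1, -143.2, 77.7]
tcp_rot: [-3.141, -0.0, 1.531]
contact_force: [-1.6, 0.0, 0.8]
grip_width: 15.3
finger_force: 30.0
```

Emit:
servo_tool:
  fingers: 0.5
  deltas:
    - [[0, 0, 0], [0, 0, 0]]
    - [[0, 0, 0], [0, 0, 0]]
    - [[0, 0, 0], [0, 0, 0]]
    - [[0, 0, 0], [0, 0, 0]]
    - [[0, 0, 0], [0, 0, 0]]
    - [[0, 0, 0], [0, 0, 0]]

```text
time: 12.75
tool_pos: [577.3, -143.2, 77.7]
tcp_rot: [3.142, -0.0, 1.531]
contact_force: [0.1, -0.4, -0.8]
grip_width: 45.9
finger_force: 0.0
```

Emit:
servo_tool:
  deltas:
    - [[0, 0, -0.01], [0, 0, 0]]
    - [[0, 0, -0.02], [0, 0, 0]]
    - [[0, 0, -0.02], [0, 0, 0]]
    - [[0, 0, -0.02], [0, 0, 0]]
    - [[0, 0, -0.01], [0, 0, 0]]
    - [[0, 0, 0], [0, 0, 0]]

```text
time: 13.5
tool_pos: [577.6, -143.3, 158.5]
tcp_rot: [3.14, 0.0, 1.531]
contact_force: [-0.4, -0.9, 0.1]
grip_width: 45.9
finger_force: 0.0
```

Emit:
servo_tool:
  fingers: 0
  deltas:
    - [[-0.007, 0, 0], [0, 0, 0]]
    - [[-0.007, 0, 0], [0, 0, 0]]
    - [[-0.007, 0, 0], [0, 0, 0]]
    - [[0, 0, 0], [0, 0, 0]]
    - [[0, 0, 0], [0, 0, 0]]
    - [[0, 0, 0], [0, 0, 0]]

```text
time: 14.25
tool_pos: [576.4, -164.0, 157.7]
tcp_rot: [3.142, -0.0, 1.531]
contact_force: [-0.6, -0.2, -0.5]
grip_width: 0.9
finger_force: 0.0
```

```bash
python3 - <<'E'
from h import *
im=bot.capture("side")[...,::-1]
w=bot.capture("wrist")[...,::-1]
a=cv2.resize(im[124:234,193:333],None,fx=3.4,fy=3.4,interpolation=cv2.INTER_CUBIC); b=cv2.resize(w[40:300,180:390],None,fx=1.45,fy=1.45)
h=max(a.shape[0],b.shape[0]); f=lambda x:cv2.copyMakeBorder(x,0,h-x.shape[0],0,0,cv2.BORDER_CONSTANT)
c=np.hstack([f(a),f(b)]); cv2.imwrite("pics/s3.png",c); print(c.shape)
o=bot.get_obs(); print(o["tool_pos"],o["grip_width"])
E
```

```text
(377, 780, 3)
[ 576.41973276 -163.9802477   157.74622503] 0.43364622714213547
```

View pics/s3.png

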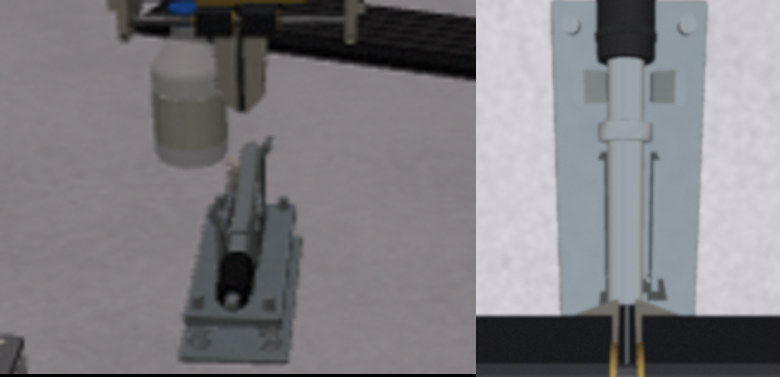

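The rear has dropped into the plain fork, and the neck and collar are on the correct sides of it. The nose rests on the jaw, tilted up. I'll press gently with shut fingertips.

Emit:
servo_tool:
  deltas:
    - [[0, 0, 0.015], [0, 0, 0]]
    - [[0, 0, 0.02], [0, 0, 0]]
    - [[0, 0, 0.012], [0, 0, 0]]
    - [[0, 0, 0.006], [0, 0, 0]]
    - [[0, 0, 0.003], [0, 0, 0]]
    - [[0, 0, 0.002], [0, 0, 0]]
    - [[0, 0, 0.002], [0, 0, 0]]
    - [[0, 0, 0.002], [0, 0, 0]]
    - [[0, 0, 0], [0, 0, 0]]

```text
time: 15.48
tool_pos: [576.4, -164.2, 95.7]
tcp_rot: [3.142, -0.0, 1.531]
contact_force: [0.2, -0.6, -0.8]
grip_width: 0.5
finger_force: 0.0
```

Emit:
servo_tool:
  deltas:
    - [[0, 0, 0.002], [0, 0, 0]]
    - [[0, 0, 0.002], [0, 0, 0]]
    - [[0, 0, 0.002], [0, 0, 0]]
    - [[0, 0, 0], [0, 0, 0]]

```text
time: 15.98
tool_pos: [576.6, -164.3, 89.9]
tcp_rot: [3.141, 0.0, 1.531]
contact_force: [0.2, -0.0, 3.4]
grip_width: 0.4
finger_force: 1.5
```

Contact is made. I'll press on in small steps.

Emit:
servo_tool:
  deltas:
    - [[0, 0, 0.0015], [0, 0, 0]]
    - [[0, 0, 0.0015], [0, 0, 0]]
    - [[0, 0, 0.0015], [0, 0, 0]]
    - [[0, 0, 0.0015], [0, 0, 0]]
    - [[0, 0, 0], [0, 0, 0]]

```text
time: 16.6
tool_pos: [576.7, -164.4, 84.2]
tcp_rot: [3.141, 0.0, 1.531]
contact_force: [-0.9, -0.4, 7.3]
grip_width: 0.3
finger_force: 3.5
```

Emit:
servo_tool:
  deltas:
    - [[0, 0, 0.0015], [0, 0, 0]]
    - [[0, 0, 0.0015], [0, 0, 0]]
    - [[0, 0, 0.0015], [0, 0, 0]]
    - [[0, 0, 0.0015], [0, 0, 0]]
    - [[0, 0, 0], [0, 0, 0]]

```text
time: 17.23
tool_pos: [577.1, -164.5, 79.0]
tcp_rot: [3.139, 0.001, 1.531]
contact_force: [-1.0, 0.2, 11.4]
grip_width: 0.3
finger_force: 5.4
```

Emit:
servo_tool:
  deltas:
    - [[0, 0, 0.0015], [0, 0, 0]]
    - [[0, 0, 0.0015], [0, 0, 0]]
    - [[0, 0, 0.0015], [0, 0, 0]]
    - [[0, 0, 0], [0, 0, 0]]

```text
time: 17.73
tool_pos: [577.7, -164.8, 75.1]
tcp_rot: [3.138, 0.001, 1.531]
contact_force: [-0.6, 0.1, 13.7]
grip_width: 0.5
finger_force: 6.6
```

Emit:
servo_tool:
  deltas:
    - [[0, 0, 0.0015], [0, 0, 0]]
    - [[0, 0, 0.0015], [0, 0, 0]]
    - [[0, 0, 0], [0, 0, 0]]

```text
time: 18.1
tool_pos: [578.0, -164.9, 72.5]
tcp_rot: [3.137, 0.002, 1.531]
contact_force: [-0.5, -0.4, 15.6]
grip_width: 0.6
finger_force: 7.4
```

Emit:
servo_tool:
  deltas:
    - [[0, 0, 0.0015], [0, 0, 0]]
    - [[0, 0, 0.0015], [0, 0, 0]]
    - [[0, 0, 0], [0, 0, 0]]

```text
time: 18.48
tool_pos: [578.6, -165.1, 70.0]
tcp_rot: [3.135, 0.002, 1.531]
contact_force: [0.1, 0.9, 17.3]
grip_width: 0.7
finger_force: 8.3
```

Emit:
servo_tool:
  deltas:
    - [[0, 0, 0.001], [0, 0, 0]]
    - [[0, 0, 0.001], [0, 0, 0]]
    - [[0, 0, 0], [0, 0, 0]]

```text
time: 18.85
tool_pos: [579.8, -165.5, 68.7]
tcp_rot: [3.132, 0.003, 1.531]
contact_force: [3.3, 0.1, 16.8]
grip_width: 0.6
finger_force: 8.6
```

The tip is sliding off the crown of the rod towards +x, and the front is just short of clearing the jaw. I'll lift, re-centre and press again.

Emit:
servo_tool:
  deltas:
    - [[0, 0, -0.005], [0, 0, 0]]
    - [[0, 0, -0.008], [0, 0, 0]]
    - [[0, 0, -0.015], [0, 0, 0]]
    - [[0, 0, -0.02], [0, 0, 0]]
    - [[0, 0, -0.015], [0, 0, 0]]
    - [[0, 0, 0], [0, 0, 0]]

```text
time: 19.6
tool_pos: [576.7, -164.3, 129.1]
tcp_rot: [3.14, 0.0, 1.531]
contact_force: [0.3, 0.5, -0.1]
grip_width: 0.2
finger_force: 0.0
```

```bash
python3 - <<'E'
from h import *
o=bot.get_obs(); m=bot.camera_model("wrist"); w=bot.capture("wrist")[...,::-1]; im=bot.capture("side")[...,::-1]
cv2.imwrite("pics/w4f.png",w); import pickle; pickle.dump(m,open("w4.pkl","wb"))
print(o["time"],o["tool_pos"],o["contact_force"])
a=cv2.resize(im[124:234,223:303],None,fx=3.4,fy=3.4,interpolation=cv2.INTER_CUBIC); b=cv2.resize(w[40:300,200:370],None,fx=2.2,fy=2.2,interpolation=cv2.INTER_CUBIC)
h=b.shape[0]; a=cv2.copyMakeBorder(a,0,h-a.shape[0],0,0,cv2.BORDER_CONSTANT)
c=np.hstack([a,b]); cv2.imwrite("pics/s4.png",c); print(c.shape,a.shape)
E
```

```text
19.6 [ 576.67766326 -164.27018686  129.07151857] [ 0.34417437  0.46555886 -0.07885494]
(572, 646, 3) (572, 272, 3)
```

View pics/s4.png

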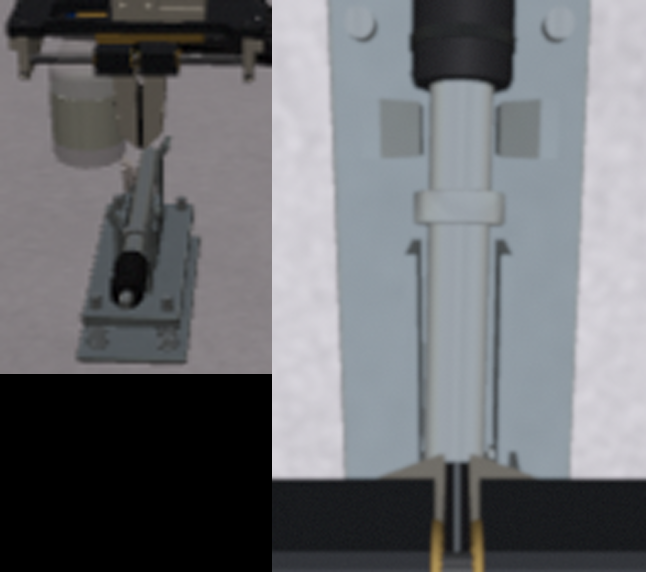

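The side view shows the probe still resting on the jaw, nose up. In the wrist view the rod's centre goes from crop x≈461 at the plain fork to about 456 near the fingertips, so I'll measure the crown at the push spot.

```bash
python3 - <<'E'
from h import *
import pickle; m=pickle.load(open("w4.pkl","rb")); g=cv2.cvtColor(cv2.imread("pics/w4f.png"),cv2.COLOR_BGR2GRAY).astype(float)
big=g
for v in (95,110,120,150,170,190,210,225):
    r=cv2.GaussianBlur(g[v-2:v+3].mean(0)[None],(3,1),0)[0]; d=np.gradient(r)
    print(v,[int(x) for x in g[v,264:306:1]])
P=lambda u,v,z:at(m,(u,v),z).round(1)
print(P(285.9,108.2,70),P(284.9,176,77),P(283.9,235.5,83))
print(proj(m,[576.7,-164.3,129]))
E
```

```text
95 [128, 127, 119, 106, 118, 140, 146, 133, 126, 134, 145, 153, 159, 161, 162, 161, 161, 160, 159, 160, 161, 162, 162, 160, 159, 158, 160, 161, 163, 163, 163, 160, 157, 151, 142, 133, 127, 113, 93, 97, 113, 121]
110 [135, 134, 133, 128, 134, 144, 146, 132, 128, 137, 147, 155, 159, 161, 161, 161, 160, 161, 159, 161, 161, 162, 162, 160, 158, 158, 160, 162, 163, 163, 161, 159, 156, 148, 138, 135, 140, 135, 123, 120, 123, 127]
120 [153, 154, 154, 154, 155, 153, 146, 129, 127, 138, 150, 155, 160, 161, 161, 161, 161, 160, 160, 160, 162, 163, 162, 159, 158, 159, 161, 162, 163, 163, 162, 158, 154, 146, 135, 135, 145, 152, 153, 154, 153, 152]
150 [87, 81, 82, 105, 136, 145, 130, 123, 131, 144, 153, 159, 160, 161, 160, 161, 160, 160, 160, 161, 162, 162, 160, 159, 158, 160, 162, 162, 164, 162, 159, 155, 149, 138, 135, 144, 142, 119, 92, 80, 82, 94]
170 [152, 135, 105, 98, 124, 138, 130, 126, 136, 148, 155, 159, 161, 161, 161, 161, 160, 159, 160, 162, 163, 161, 159, 158, 159, 160, 162, 164, 162, 161, 157, 153, 143, 135, 138, 147, 142, 111, 84, 105, 139, 153]
190 [154, 143, 113, 100, 126, 138, 130, 129, 141, 151, 157, 161, 160, 160, 161, 161, 160, 160, 161, 162, 163, 161, 159, 159, 159, 161, 163, 163, 162, 159, 155, 148, 138, 135, 146, 150, 135, 101, 87, 114, 143, 153]
210 [153, 142, 114, 92, 108, 123, 126, 133, 144, 154, 158, 161, 161, 161, 160, 159, 159, 161, 161, 163, 162, 160, 158, 160, 160, 162, 163, 162, 161, 158, 153, 143, 135, 138, 147, 145, 117, 85, 91, 125, 147, 154]
225 [154, 145, 120, 93, 98, 113, 125, 136, 147, 155, 160, 161, 161, 161, 161, 160, 159, 160, 162, 162, 161, 159, 158, 159, 162, 163, 163, 162, 160, 156, 150, 140, 137, 146, 153, 144, 111, 81, 102, 136, 152, 154]
[580.4 -92.4  70. ] [ 578.4 -129.6   77. ] [ 576.5 -163.4   83. ]
[284.52944041 271.40715394]
```

Emit:
servo_tool:
  deltas:
    - [[0, -0.002, 0], [0, 0, 0]]
    - [[0, 0, 0.012], [0, 0, 0]]
    - [[0, 0, 0.012], [0, 0, 0]]
    - [[0, 0, 0.007], [0, 0, 0]]
    - [[0, 0, 0.003], [0, 0, 0]]
    - [[0, 0, 0.002], [0, 0, 0]]
    - [[0, 0, 0.002], [0, 0, 0]]
    - [[0, 0, 0.002], [0, 0, 0]]
    - [[0, 0, 0.002], [0, 0, 0]]
    - [[0, 0, 0.002], [0, 0, 0]]
    - [[0, 0, 0.002], [0, 0, 0]]
    - [[0, 0, 0.002], [0, 0, 0]]
    - [[0, 0, 0], [0, 0, 0]]

```text
time: 21.32
tool_pos: [574.8, -164.3, 80.9]
tcp_rot: [3.14, 0.0, 1.531]
contact_force: [-1.6, 0.2, 7.6]
grip_width: 0.4
finger_force: 3.7
```

Emit:
servo_tool:
  deltas:
    - [[0, 0, 0.002], [0, 0, 0]]
    - [[0, 0, 0.002], [0, 0, 0]]
    - [[0, 0, 0.0015], [0, 0, 0]]
    - [[0, 0, 0], [0, 0, 0]]

```text
time: 21.82
tool_pos: [574.9, -164.3, 76.0]
tcp_rot: [3.14, 0.001, 1.531]
contact_force: [-2.2, 0.5, 11.0]
grip_width: 0.3
finger_force: 5.5
```

No drift this time, so I'll continue.

Emit:
servo_tool:
  deltas:
    - [[0, 0, 0.0015], [0, 0, 0]]
    - [[0, 0, 0.0015], [0, 0, 0]]
    - [[0, 0, 0.0015], [0, 0, 0]]
    - [[0, 0, 0], [0, 0, 0]]

```text
time: 22.32
tool_pos: [575.1, -164.3, 72.0]
tcp_rot: [3.139, 0.001, 1.531]
contact_force: [-3.3, 0.9, 14.8]
grip_width: 0.4
finger_force: 7.0
```

Emit:
servo_tool:
  deltas:
    - [[0, 0, 0.0015], [0, 0, 0]]
    - [[0, 0, 0.0015], [0, 0, 0]]
    - [[0, 0, 0], [0, 0, 0]]

```text
time: 22.7
tool_pos: [575.7, -164.5, 69.5]
tcp_rot: [3.138, 0.001, 1.531]
contact_force: [-2.6, 1.9, 16.4]
grip_width: 0.1
finger_force: 7.8
```

Emit:
servo_tool:
  deltas:
    - [[0, -0.0005, 0.0015], [0, 0, 0]]
    - [[0, -0.0005, 0.0015], [0, 0, 0]]
    - [[0, 0, 0], [0, 0, 0]]

```text
time: 23.08
tool_pos: [574.9, -164.7, 65.7]
tcp_rot: [3.137, 0.001, 1.531]
contact_force: [-0.4, -0.3, 9.4]
grip_width: 0.1
finger_force: 4.6
```

Emit:
servo_tool:
  deltas:
    - [[0, -0.0005, 0.0015], [0, 0, 0]]
    - [[0, 0, 0.0015], [0, 0, 0]]
    - [[0, 0, 0], [0, 0, 0]]

```text
time: 23.45
tool_pos: [574.8, -164.7, 63.1]
tcp_rot: [3.136, 0.002, 1.531]
contact_force: [1.7, 0.7, 12.0]
grip_width: 0.3
finger_force: 5.6
```

The force fell from 16.4 to 9.4 N, so the rod has snapped past the jaw. I'll push a little further to seat it, then withdraw.

Emit:
servo_tool:
  deltas:
    - [[0, 0, 0.0015], [0, 0, 0]]
    - [[0, 0, 0.0015], [0, 0, 0]]
    - [[0, 0, 0], [0, 0, 0]]

```text
time: 23.82
tool_pos: [574.9, -164.7, 60.5]
tcp_rot: [3.136, 0.002, 1.531]
contact_force: [0.0, -0.1, 13.3]
grip_width: 0.4
finger_force: 6.7
```

Emit:
servo_tool:
  deltas:
    - [[0, 0, -0.003], [0, 0, 0]]
    - [[0, 0, -0.005], [0, 0, 0]]
    - [[0, 0, -0.005], [0, 0, 0]]
    - [[0, 0, -0.006], [0, 0, 0]]
    - [[0, 0, -0.015], [0, 0, 0]]
    - [[0, 0, -0.03], [0, 0, 0]]
    - [[0, 0, -0.03], [0, 0, 0]]
    - [[0, 0, -0.03], [0, 0, 0]]
    - [[0, 0, 0], [0, 0, 0]]
    - [[0, 0, 0], [0, 0, 0]]

```text
time: 25.08
tool_pos: [572.3, -163.8, 181.4]
tcp_rot: [-3.14, -0.001, 1.531]
contact_force: [-0.2, 0.2, -0.7]
grip_width: 0.4
finger_force: 0.0
```

```bash
python3 - <<'E'
from h import *
o=bot.get_obs(); m=bot.camera_model("wrist"); w=bot.capture("wrist")[...,::-1]; im=bot.capture("side")[...,::-1]
cv2.imwrite("pics/w5f.png",w)
print(o["time"],o["tool_pos"],o["contact_force"])
a=cv2.resize(im[150:240,228:298],None,fx=5.5,fy=5.5,interpolation=cv2.INTER_CUBIC); b=cv2.resize(w[40:300,200:370],None,fx=2.2,fy=2.2,interpolation=cv2.INTER_CUBIC)
h=b.shape[0]; a=cv2.copyMakeBorder(a,0,h-a.shape[0],0,0,cv2.BORDER_CONSTANT)
c=np.hstack([a,b]); cv2.imwrite("pics/s5.png",c); print(c.shape)
E
```

```text
25.075 [ 572.25633226 -163.78353879  181.42864709] [-0.16273428  0.22838346 -0.73108182]
(572, 759, 3)
```

View pics/s5.png

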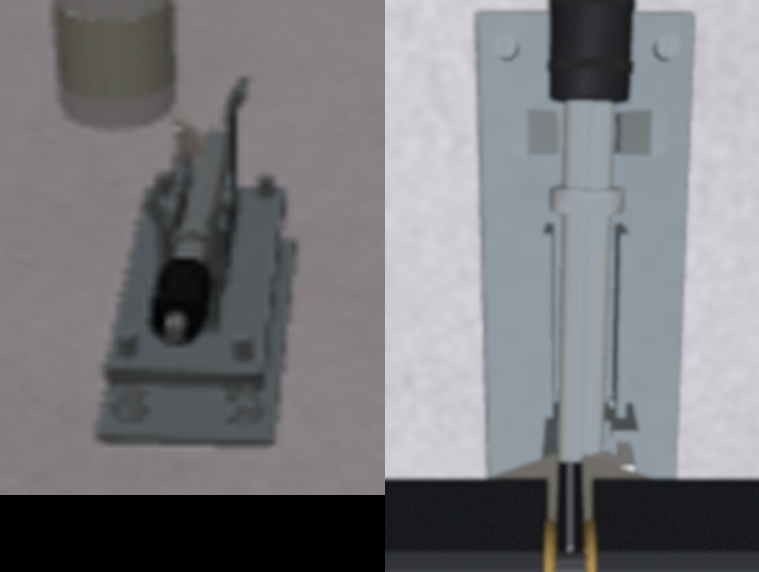

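The probe now lies level and low between both forks: hub at (180,295) outside the plain fork, collar inside it, white jaw closed at (188,150). The press force extrapolates to zero at a tip height of about 78 mm, which is the top of a home probe. The robot is clear, so I'll hand in.

```bash
python3 -c "
from plant import bot
print(bot.close_job())"
```

```text
the job is handed in; nothing more can be done
None
```

The probe sits home in both forks with the jaw snapped shut over it, judging by the last pictures and the press force. The arm is clear, bystanders were left alone, and the job was handed in at about 25 s; no verdict came back.

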